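Load the sprung tray carrier for a flower delivery

TASK

Load the delivery carrier: pull its red sprung jaw out by the handle to its stop, where it catches, then stack all the green trays in the bay, in any order, each seated flat with its pocket down over the yellow key below. Only then push the jaw off its catch so that it springs against the bottom tray, and last turn the black lock knob clockwise past its click to its locked stop. Do not knock over the glass bud vase.

Things in the scene. Friction and masses are not known exactly. Their poses are not given: they have to be found in the camera images.
- jaw (a joint): Red clamp jaw, a sprung slide, m. 0 = home, blocking the tray bay; grows as it is drawn along the carrier's -x (towards the robot) to a hard stop at 0.051. The spring pulls back with 3 to 4 N; from 0.040 to 0.046 a catch must be passed (about 12 N in all), which then holds it at the stop. Pushed off the catch (about 4 N towards +x) it springs in; against a seated tray it rests at 0.030 to 0.040.
- jaw_handle (a point): Grip point of the jaw's handle, an upright red round post 18 mm across, top 72 mm and foot 22 mm above the counter, this point 52 mm; it moves with the jaw. Its axes are the carrier's. Free to grip from above at any yaw, 25 mm clear all round; its rod (10 mm thick, centre 30 mm up) runs from it to the jaw along +x.
- knob (a joint): Black lock knob, rad, turning clockwise seen from above. 0 = unlocked (starts at 0 to 0.25), 1.0 = locked, both hard stops. It turns freely to about 0.35, then against a detent (up to 0.2 N m) that gives way at about 0.7; past that it clicks on to 1.0 by itself and stays. It does not block the jaw.
- knob_grip (a point): Centre of the lock knob's grip bar, 63 mm above the counter: a black bar 46 mm long (along this point's x axis, which turns with the knob), 13 mm thick (y), 28 mm high (49 to 77 mm above the counter). It stands at x -100, y -140 mm from the seat in the carrier's axes, on a round housing 60 mm across.
- seat (a point): Centre of the tray bay, on top of the carrier's aluminium base plate, 18 mm above the counter. Axes are the carrier's: x from handle to key, z up. The bottom tray's centre goes straight above it, tray x along this x. The plate runs x -235 to 65, y -50 to 50 mm; a rod guide at x -85 rises 40 mm above the counter.
- seat_key (a point): Foot of the key on the base plate, 36.5 mm from the seat along its x: a yellow block 9 mm (x) by 39.5 mm (y), 9 mm high, narrowed to 5 by 34 in its upper 4 mm.
- bud_vase_mid (a point): Bystander, fragile: green glass bud vase, 60 mm across, 100 mm tall, loose; this point is half-way up.
- tray1_mid (a point): Centre (14 mm above the underside) of sage-green tray 1 (3 or 4 trays present, absent: None). 96 (x) by 56 (y) by 28 mm high, 135 to 245 g, an open basin; at its +x end a yellow key on top like the base plate's, and beneath it a pocket 13 by 44 mm, 12 deep, that takes the key below with 2 mm play each way. Stacking pitch 28 mm; turned end for end a tray stands on the key, too high.
- tray1_key (a point): Point of tray 1 under its key, at the height of its centre, 36.5 mm from the centre along its x axis, which points to the key end.
- tray2_mid (a point): Centre (14 mm above the underside) of sage-green tray 2 (3 or 4 trays present, absent: None). Same as tray 1.
- tray2_key (a point): Point of tray 2 under its key, at the height of its centre, 36.5 mm from the centre along its x axis, which points to the key end.
- tray3_mid (a point): Centre (14 mm above the underside) of sage-green tray 3 (3 or 4 trays present, absent: None). Same as tray 1.
- tray3_key (a point): Point of tray 3 under its key, at the height of its centre, 36.5 mm from the centre along its x axis, which points to the key end.
- tray4_mid (a point): Centre (14 mm above the underside) of sage-green tray 4 (3 or 4 trays present, absent: None). Same as tray 1.
- tray4_key (a point): Point of tray 4 under its key, at the height of its centre, 36.5 mm from the centre along its x axis, which points to the key end.
Things that resemble listed ones, but are neither listed nor needed, are in the scene too. Leave any orange or pink look-alike of the part that bears tray2_mid alone.

How it is judged:
On the way, in this order (a step that is already met when the one before it is completed fails the run):
1. the jaw is pulled out to its stop (value of joint jaw above 0.046 m), for 0.3 s.
2. all trays present are stacked on the keys and let go, the jaw still at its stop (horizontal distance between each of tray1_mid, tray2_mid, tray3_mid, tray4_mid and seat below 0.014 m and horizontal distance between each of tray1_key, tray2_key, tray3_key, tray4_key and seat_key below 0.016 m and angle between each of tray1_mid, tray2_mid, tray3_mid, tray4_mid's own z axis and vertical below 0.06 rad and (height (world z) of tray1_mid between 0.0285 and 0.0355 m or height (world z) of tray1_mid between 0.0565 and 0.0635 m or height (world z) of tray1_mid between 0.0845 and 0.0915 m or height (world z) of tray1_mid between 0.1125 and 0.1195 m) and (height (world z) of tray2_mid between 0.0285 and 0.0355 m or height (world z) of tray2_mid between 0.0565 and 0.0635 m or height (world z) of tray2_mid between 0.0845 and 0.0915 m or height (world z) of tray2_mid between 0.1125 and 0.1195 m) and (height (world z) of tray3_mid between 0.0285 and 0.0355 m or height (world z) of tray3_mid between 0.0565 and 0.0635 m or height (world z) of tray3_mid between 0.0845 and 0.0915 m or height (world z) of tray3_mid between 0.1125 and 0.1195 m) and (height (world z) of tray4_mid between 0.0285 and 0.0355 m or height (world z) of tray4_mid between 0.0565 and 0.0635 m or height (world z) of tray4_mid between 0.0845 and 0.0915 m or height (world z) of tray4_mid between 0.1125 and 0.1195 m) and contact force between each of tray1, tray2, tray3, tray4 and the fingers below 0.05 N and value of joint jaw above 0.046 m), for 0.3 s.
3. the jaw is off its catch and bears on the bottom tray, the knob not yet turned (value of joint jaw between 0.029 and 0.0405 m and value of joint knob below 0.5 rad), for 0.3 s.
4. the lock knob has clicked to its locked stop (value of joint knob above 0.9 rad), for 0.3 s.
At the end, for the whole second after the job is handed in: every tray present is stacked in the bay (centre within 14 mm and key end within 16 mm of the base's, level within 0.06 rad, height within 3.5 mm of a seated level), let go; jaw against the bottom tray (0.029 to 0.0405 m); knob past 0.9 rad; vase standing (horizontal distance between each of tray1_mid, tray2_mid, tray3_mid, tray4_mid and seat below 0.014 m and horizontal distance between each of tray1_key, tray2_key, tray3_key, tray4_key and seat_key below 0.016 m and angle between each of tray1_mid, tray2_mid, tray3_mid, tray4_mid's own z axis and vertical below 0.06 rad and (height (world z) of tray1_mid between 0.0285 and 0.0355 m or height (world z) of tray1_mid between 0.0565 and 0.0635 m or height (world z) of tray1_mid between 0.0845 and 0.0915 m or height (world z) of tray1_mid between 0.1125 and 0.1195 m) and (height (world z) of tray2_mid between 0.0285 and 0.0355 m or height (world z) of tray2_mid between 0.0565 and 0.0635 m or height (world z) of tray2_mid between 0.0845 and 0.0915 m or height (world z) of tray2_mid between 0.1125 and 0.1195 m) and (height (world z) of tray3_mid between 0.0285 and 0.0355 m or height (world z) of tray3_mid between 0.0565 and 0.0635 m or height (world z) of tray3_mid between 0.0845 and 0.0915 m or height (world z) of tray3_mid between 0.1125 and 0.1195 m) and (height (world z) of tray4_mid between 0.0285 and 0.0355 m or height (world z) of tray4_mid between 0.0565 and 0.0635 m or height (world z) of tray4_mid between 0.0845 and 0.0915 m or height (world z) of tray4_mid between 0.1125 and 0.1195 m) and value of joint jaw between 0.029 and 0.0405 m and value of joint knob above 0.9 rad and contact force between each of tray1, tray2, tray3, tray4 and the fingers below 0.05 N and angle between bud_vase_mid's own z axis and vertical below 0.3 rad); the robot touches nothing.
It fails at once if the glass bud vase is knocked over (angle between bud_vase_mid's own z axis and vertical above 0.6 rad).
Of tray1, tray2, tray3, tray4 only 3 to 4 are there at a start; the rules pass over those that are not, and their reading is None.
At some moment in a run one of tray1, tray2, tray3, tray4 may be knocked a few centimetres aside while the robot is not near it.
Once in a run the grip may slacken for a moment while it holds something.
It also fails if it takes over 210 s, if anything falls off the work surface, if the arm or the gripper's body presses on something with over 40 N, if the wrist force passes 120 N, or if a joint passes its speed limit or range.

ROBOT

A 7-joint arm with a two-finger parallel gripper is mounted at the origin on the work surface. World frame = base frame: x ahead of the robot, y to its left, z up, the work surface at z = 0. Lengths are in m, angles in rad, forces in N, time in s.
With the tool pointing down it reaches from about 0.425 to 0.925 m from the base axis. Payload 6.8 kg.
Tool frame: the origin (TCP) lies at the very end of the fingers, on their centre line; the grasp point (between the pads) lies bot.grip_point_offset behind it (bot.grip_point_offset is the distance from the TCP to the grasp point, in m); z points along the fingers, y is the line along which they close (so a half turn about z gives the same grasp; the last joint's range is limited). The gripper opens to 85 mm and grips with 20 to 120 N. Pads are 22 mm wide; open, the fingers measure 114 mm over their backs; the gripper's body (76 mm by 85 mm) begins 54 mm behind the grasp point. The pads swing forward as they close: fully open they stand 13 mm farther back than shut.
Start: joints at [1.144, 0.477, 0.022, 1.555, -0.011, 1.109, -0.083], TCP at [0.212, -0.641, 0.231] pointing down, gripper open.
Joint ranges: [-2.96, 2.96], [-0.34, 2.1], [-1.41, 1.46], [0.24, 2.44], [-1.37, 4.51], [0.17, 1.92], [-2.96, 2.96]. Speed limits (rad/s): [2.39, 2.39, 3.14, 3.14, 3.14, 3.14, 3.14].

INTERFACE

Orientations are given as a unit quaternion [w, x, y, z].
In Python, from station import bot, imaging gives the robot as it stands. The module is installed in compiled form; this text tells all that it offers.
- The arm moves only by the tool carry_out, never from a script. Its argument "targets" is one flat list of numbers, 5 for each row, row after row: the closure in counts, from 0 (fully open) to 255 (shut), then the shift along the world's x, y, z in mm, then the turn about the world's z in degrees. A call has 1 to 20 rows; each row shifts and turns the commanded pose from where the row before left it; what a row does not reach is not made up. A row lasts 1/10 s, in which the tool goes at most 50 mm and 8.59 degrees, less where a joint would pass 70% of its speed; a pose out of reach is approached as far as the arm can. A call is refused whole if a number of a shift passes 50 or a number of a turn 8.59, either way. A call with a gripper value outside its range is refused whole. The fingers move at their own pace and stop on an object; "newtons" is the grip in N (left out, the last holds). Time passes only in rows, so rows that do not move let the fingers close. It gives the time, the measured TCP pose, the force, the opening and the grip force at its end, in the units of the state.
- bot.get_obs(): the state, without advancing time (a new reading comes with each control period).
- imaging.read_camera(name): name is "scene" or "top" or "wrist"; returns a dict with "frame" (384x512x3 uint8, red, green, blue), "fov_y" (degrees; the focal length in pixels is half the picture's height over the tangent of half this angle, whatever the lens; pixels are square), "cx", "cy" (the principal point, pixels), "pose" (4x4, takes a point from camera to world coordinates); the wrist camera has in their place "tool_from_camera" (4x4, takes a point from camera to tool coordinates, whose origin is the TCP and whose axes are the flange's). Camera axes: x right, y up, looking along -z (the intrinsics and any distortion apply to the point x, -y, -z); pixel columns grow to the right and rows downward; lengths in m; the calibration is good to about 2 mm. A picture is of the moment at which its call begins: read the wrist's pose just before it. There is no depth.
- bot.hand_in(): hands the job in; it is judged then, once.
The state is a dict: "t": time; "q": joint angles; "joint_vel": joint speeds; "joint_torque": joint torques, N m; "eef_pos": TCP position; "tool_rot": TCP orientation; "contact_force": force on the tool from outside, world axes, zero at the start; "torque": the same for the moment, N m; "gripper_width": opening from 0.0 (shut) to 1.0 (fully open); "grasp_force": force on a finger pad.
Only numpy, scipy, OpenCV 4.12 (cv2) and the standard library are available. Lean on these libraries where they do the work, as an engineer would, in place of code of your own. Each camera call takes 0.05 s, during which the arm holds its last target. There are 200 camera calls.

## Working session

There is one attempt and no reset: what is moved stays moved. The work goes in short steps, Python scripts to look and compute and a tool call to move; the robot and the scene stay as the last step left them, time stands still between calls to the robot, and variables do not carry over. Pictures are saved under pics/ and viewed, at most 14 in all, crops included, and the job is handed in when it is done.

Besides the shell and the picture viewer there is one more tool, called after "Request:" as name(argument=value, ...) on one line, values as JSON. carry_out: Moves the arm, as the interface text tells. Its arguments: {"type":"object","properties":{"targets":{"type":"array","items":{"type":"number"}},"newtons":{"type":"number"}},"required":["targets"]}

```bash
mkdir -p pics; cat > h.py <<'E'
import numpy as np,cv2
from station import bot,imaging
def shot(name,fn=None):
    o=bot.get_obs(); c=imaging.read_camera(name)
    if fn: cv2.imwrite('pics/'+fn,c['frame'][...,::-1])
    return c,o
E
python3 - <<'E'
from h import *
for n in ['scene','top','wrist']:
    c,o=shot(n,n+'0.png'); print(n,c['fov_y'],c['cx'],c['cy'],{k:(v if k!='frame' else 0) for k,v in c.items()})
print(o, bot.grip_point_offset)
a=[cv2.imread('pics/%s0.png'%n) for n in['scene','top']]
E
```

```text
scene 47.9939940535369 252.43606804622576 197.5491328717991 {'frame': 0, 'fov_y': 47.9939940535369, 'cx': 252.43606804622576, 'cy': 197.5491328717991, 'pose': array([[ 0.40895863, -0.67706917,  0.61182528,  1.22799727],
       [ 0.91254427,  0.3063442 , -0.27095421, -0.32852028],
       [-0.00397438,  0.66912672,  0.7431377 ,  0.97819479],
       [ 0.        ,  0.        ,  0.        ,  1.        ]])}
top 47.970556366224606 258.9858784675149 189.50380523754578 {'frame': 0, 'fov_y': 47.970556366224606, 'cx': 258.9858784675149, 'cy': 189.50380523754578, 'pose': array([[-0.021458  ,  0.99608274, -0.08578306,  0.37143466],
       [-0.99962405, -0.02284055, -0.0151679 , -0.01255554],
       [-0.01706782,  0.08542534,  0.99619837,  1.28133016],
       [ 0.        ,  0.        ,  0.        ,  1.        ]])}
wrist 59.84599074349209 255.69985391031724 191.70942091076384 {'frame': 0, 'fov_y': 59.84599074349209, 'cx': 255.69985391031724, 'cy': 191.70942091076384, 'tool_from_camera': array([[-2.47525162e-04,  9.58290816e-01,  2.85794769e-01,
         7.18253956e-02],
       [ 9.99999657e-01,  4.
[... 282 characters left out ...]
2237273,  1.55635094, -0.0114867 ,
        1.1092673 , -0.08309691]), 'joint_vel': array([ 1.47560704e-03, -1.96881255e-03, -1.01490791e-03, -3.23627968e-03,
       -3.04575526e-05,  3.05696940e-05,  3.81301447e-04]), 'joint_torque': array([ 4.87811878e-03, -5.97759068e+01,  1.61388528e+00, -2.81955171e+01,
        1.28730552e-02,  5.03711693e-03, -3.11582892e-05]), 'eef_pos': array([ 0.21134388, -0.64050964,  0.2304146 ]), 'tool_rot': array([-7.89461500e-04,  9.87325188e-01,  1.58708256e-01, -1.99937525e-04]), 'contact_force': array([0.84638172, 0.31910949, 0.54781173]), 'torque': array([ 0.02264793,  0.02734886, -0.01000964]), 'grasp_force': 0.0, 'gripper_width': 1.0052792214381654} 0.0187
```

View pics/scene0.png

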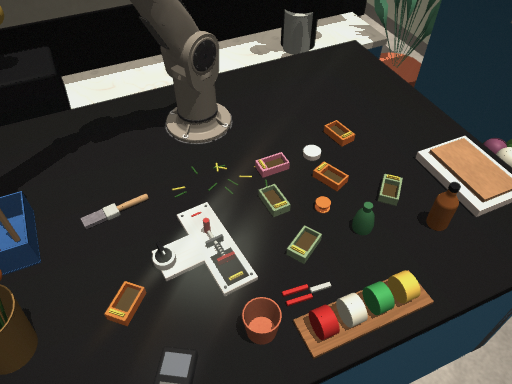

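View pics/top0.png

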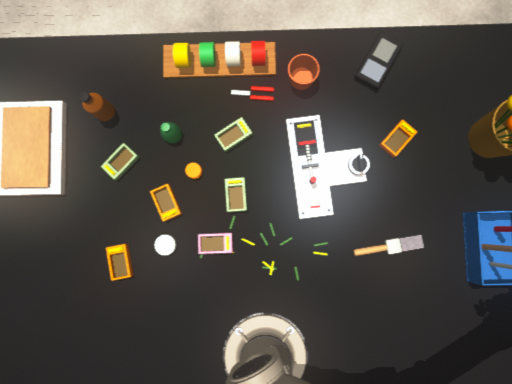

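The green trays are at top-view pixels (233,134), (119,161) and (235,195). The look-alikes are orange at (165,202), (119,262) and (399,138), and pink at (215,243). The carrier is at (310,167), its handle at (312,181), the knob at (358,163) and the vase at (171,132). I'll check this in one enlarged crop.

```bash
python3 - <<'E'
import cv2
a=cv2.imread('pics/top0.png')[100:235,95:385]
cv2.imwrite('pics/crop1.png',cv2.resize(a,None,fx=2.75,fy=2.75,interpolation=cv2.INTER_CUBIC))
E
```

```text
(no output)
```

View pics/crop1.png

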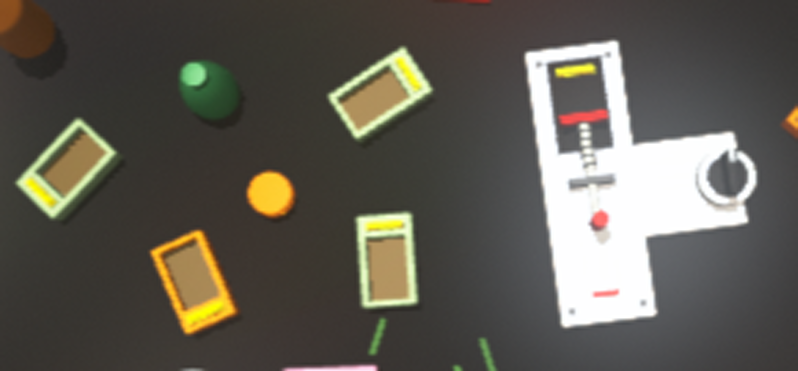

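The crop confirms three sage-green trays with keys at crop pixels (385,226), (408,72) and (40,192). The jaw is at (583,117), the handle post at (599,220) and the knob at (725,178).

```bash
cat >> h.py <<'E'
def ray(c,uv,o=None):
    f=192/np.tan(np.radians(c['fov_y']/2))
    d=np.array([(uv[0]-c['cx'])/f,-(uv[1]-c['cy'])/f,-1.])
    if 'pose' in c: P=c['pose']
    else:
        from scipy.spatial.transform import Rotation as R
        w,x,y,z=o['tool_rot']; T=np.eye(4); T[:3,:3]=R.from_quat([x,y,z,w]).as_matrix(); T[:3,3]=o['eef_pos']; P=T@c['tool_from_camera']
    return P[:3,3],P[:3,:3]@d
def px(c,uv,z,o=None):
    p,d=ray(c,uv,o); return p+d*(z-p[2])/d[2]
def yaw(o):
    from scipy.spatial.transform import Rotation as R
    w,x,y,z=o['tool_rot']; X=R.from_quat([x,y,z,w]).as_matrix(); return np.degrees(np.arctan2(X[1,0],X[0,0]))
def rect(c,P,z,o=None,key=None):
    W=np.array([px(c,p,z,o) for p in P]); m=W.mean(0); 
    L=np.linalg.norm(np.roll(W,-1,0)-W,axis=1)
    k=0 if L[0]+L[2]>L[1]+L[3] else 1
    a=(W[(k+1)%4]-W[k])-(W[(k+3)%4]-W[(k+2)%4])
    ang=np.degrees(np.arctan2(a[1],a[0]))
    if key is not None and (px(c,key,z,o)-m)@a<0: ang=(ang+360)%360-180
    return m,ang,L
E
python3 - <<'E'
from h import *
np.set_printoptions(precision=4,suppress=True)
c,o=shot('top'); S=lambda P:[np.array(p)/2.75+[95,100] for p in P]
m,a,L=rect(c,S([(526,53),(617,42),(655,314),(562,326)]),.018,key=S([(575,71)])[0]);print('plate',m,a,L)
u=np.array([np.cos(np.radians(a)),np.sin(np.radians(a)),0]);v=np.array([-u[1],u[0],0])
seat=m+.085*u; print('seat',seat,'knob exp',seat-.1*u-.14*v,'knob meas',px(c,S([(726,177)])[0],.06))
print('key',px(c,S([(575,71)])[0],.027),'exp',seat+.0365*u)
h=px(c,S([(599,220)])[0],.07);print('handle',h,(h-seat)@u,(h-seat)@v)
for n,P,k in [('A',[(357,216),(410,213),(417,303),(363,307)],(385,226)),('B',[(330,97),(405,48),(431,90),(362,140)],(408,72)),('C',[(17,183),(79,120),(118,157),(57,218)],(40,192))]:
    print(n,*rect(c,S(P),.028,key=S([k])[0]))
print('vase',px(c,S([(212,93)])[0],.05),px(c,S([(194,75)])[0],.1), 'yaw',yaw(o))
E
```

```text
plate [ 0.5454 -0.1435  0.018 ] 5.861352743213445 [0.0991 0.2962 0.0994 0.2972]
seat [ 0.6299 -0.1348  0.018 ] knob exp [ 0.5447 -0.2843  0.018 ] knob meas [ 0.5418 -0.2799  0.06  ]
key [ 0.6649 -0.1305  0.027 ] exp [ 0.6662 -0.1311  0.018 ]
handle [ 0.4991 -0.1463  0.07  ] -0.13127593200962084 0.0019457139574243045
A [0.4666 0.0749 0.028 ] 3.1355559372717607 [0.0565 0.096  0.0572 0.097 ]
B [0.6452 0.077  0.028 ] -56.40985758030487 [0.0964 0.0539 0.0914 0.0583]
C [0.5713 0.4155 0.028 ] 134.84836900261485 [0.0942 0.059  0.0916 0.0582]
vase [0.6457 0.2552 0.05  ] [0.6535 0.2626 0.1   ] yaw 18.268466415348204
```

Request:
carry_out(targets=[0, 19, 35.3, 0, -0.9, 0, 19, 35.3, 0, -0.9, 0, 19, 35.3, 0, -0.9, 0, 19, 35.3, 0, -0.9, 0, 19, 35.3, 0, -0.9, 0, 19, 35.3, 0, -0.9, 0, 19, 35.3, 0, -0.9, 0, 19, 35.3, 0, -0.9, 0, 19, 35.3, 0, -0.9, 0, 19, 35.3, 0, -0.9, 0, 19, 35.3, 0, -0.9, 0, 19, 35.3, 0, -0.9, 0, 19, 35.3, 0, -0.9, 0, 19, 35.3, 0, -0.9, 0, 0, 0, 0, 0, 0, 0, 0, 0, 0], newtons=80)

```text
t: 1.8
eef_pos: [0.4777, -0.1461, 0.2312]
tool_rot: [0.0, 0.999, 0.051, -0.0]
contact_force: [-0.5, -1.3, -0.6]
gripper_width: 1.001
grasp_force: 0.0
```

```bash
python3 - <<'E'
from h import *
c,o=shot('wrist','w1.png');print(o['eef_pos'],yaw(o),o['q'],o['t'])
a=cv2.imread('pics/w1.png');cv2.imwrite('pics/w1b.png',cv2.resize(a,None,fx=1.5,fy=1.5,interpolation=cv2.INTER_CUBIC))
E
```

```text
[ 0.4776985  -0.14608917  0.23118571] 5.807587355108879 [ 0.39187431  0.20259906 -0.25062455  1.95282298  0.05972614  0.99346974
 -1.35590557] 1.8
```

View pics/w1b.png

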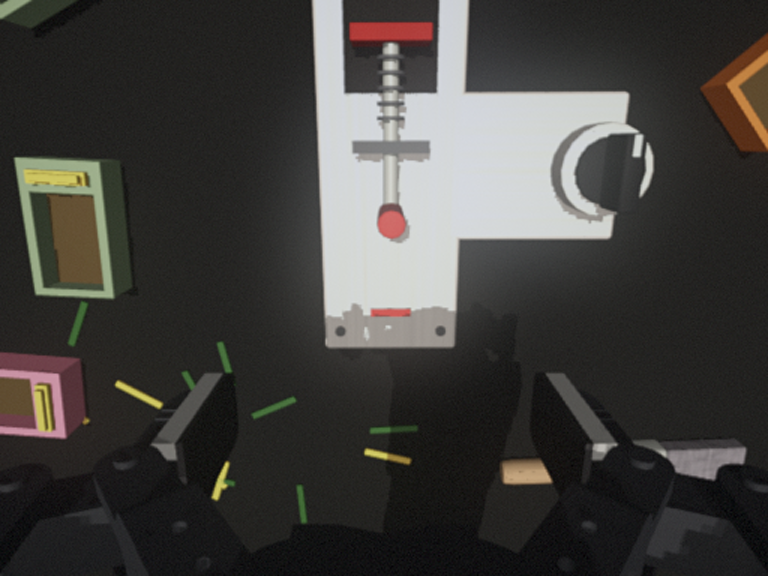

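The wrist view shows the handle top at (391,219) in the 1.5x picture, the rod going up to the jaw at (391,33), the plate's near corners at (327,347) and (454,347), and the knob at (610,172).

```bash
python3 - <<'E'
from h import *
np.set_printoptions(precision=4,suppress=True)
c,o=shot('wrist'); q=lambda x,y,z:px(c,(x/1.5,y/1.5),z,o)
print('handle',q(391,219,.072)); 
a,b,d=q(327,347,.018),q(454,347,.018),q(457,239,.018);print('corners',a,b)
e1=q(314,20,.018);e2=q(467,20,.018);print(e1,e2)
mid0=(a+b)/2;u=(e1+e2)/2-mid0;u/=np.linalg.norm(u);print('yaw',np.degrees(np.arctan2(u[1],u[0])),'seat',mid0+.235*u)
print('tray A key',q(57,179,.035),'A corners',rect(c,[(15/1.5,158/1.5),(104/1.5,158/1.5),(115/1.5,297/1.5),(37/1.5,294/1.5)],.028,o))
E
```

```text
handle [ 0.5029 -0.1505  0.072 ]
corners [ 0.3918 -0.1134  0.018 ] [ 0.4014 -0.2105  0.018 ]
[ 0.6166 -0.0902  0.018 ] [ 0.6262 -0.1874  0.018 ]
yaw 5.881590193599712 seat [ 0.6304 -0.1379  0.018 ]
tray A key [0.5019 0.071  0.035 ] A corners (array([0.4669, 0.0708, 0.028 ]), np.float64(-177.84932348611815), array([0.0594, 0.0977, 0.056 , 0.0952]))
```

Request:
carry_out(targets=[0, 12.5, -2.2, -45, 0, 0, 12.5, -2.2, -45, 0, 0, 0, 0, -45, 0, 0, 0, 0, -35, 0, 0, 0, 0, -25, 0, 0, 0, 0, 0, 0, 255, 0, 0, 0, 0, 255, 0, 0, 0, 0, 255, 0, 0, 0, 0, 255, 0, 0, 0, 0, 255, 0, 0, 0, 0, 255, 0, 0, 0, 0, 255, 0, 0, 0, 0, 255, 0, 0, 0, 0], newtons=90)

```text
t: 3.3
eef_pos: [0.5029, -0.1479, 0.0378]
tool_rot: [-0.001, 0.999, 0.051, 0.0]
contact_force: [-4.2, 8.4, 13.7]
gripper_width: 0.192
grasp_force: 87.5
```

Request:
carry_out(targets=[255, -5, 2, 0, 0, 255, -8, -0.8, 0, 0, 255, -8, -0.8, 0, 0, 255, -8, -0.8, 0, 0, 255, -8, -0.8, 0, 0, 255, -8, -0.8, 0, 0, 255, -6, -0.6, 0, 0, 255, -4, -0.4, 0, 0, 255, 0, 0, 0, 0, 255, 0, 0, 0, 0])

```text
t: 4.3
eef_pos: [0.4522, -0.1532, 0.0379]
tool_rot: [0.0, 0.999, 0.05, 0.004]
contact_force: [8.0, 3.9, 1.3]
gripper_width: 0.182
grasp_force: 88.2
```

Request:
carry_out(targets=[0, 0, 0, 0, 0, 0, 0, 0, 0, 0, 0, 0, 0, 0, 0, 0, 0, 0, 45, 0, 0, 0, 0, 45, 0, 0, 0, 20, 45, 0, 0, 0, 40, 28, 0, 0, 0, 40, 28, 0, 0, 0, 42, 0, 0, 0, 0, 42, 0, 0, 0, 0, 42, 0, 0, 0, 0, 0, 0, 0, 0, 0, 0, 0, 0])

```text
t: 5.6
eef_pos: [0.447, 0.072, 0.227]
tool_rot: [0.0, 0.999, 0.05, -0.0]
contact_force: [0.2, -1.0, -0.7]
gripper_width: 0.997
grasp_force: 0.0
```

```bash
python3 - <<'E'
from h import *
c,o=shot('wrist','w2.png');print(o['eef_pos'],yaw(o),o['t'])
c,o=shot('top','t2.png')
a=cv2.imread('pics/w2.png');a=cv2.resize(a,(480,360),interpolation=cv2.INTER_AREA)
b=cv2.resize(cv2.imread('pics/t2.png')[95:235,280:385],None,fx=2.5,fy=2.5,interpolation=cv2.INTER_CUBIC)
im=np.zeros((384,760,3),np.uint8);im[:360,:480]=a;im[:350,490:752]=b[:,:262];cv2.imwrite('pics/w2b.png',im)
E
```

```text
[0.44700162 0.07200983 0.2270193 ] 5.778902120426384 5.6
```

View pics/w2b.png

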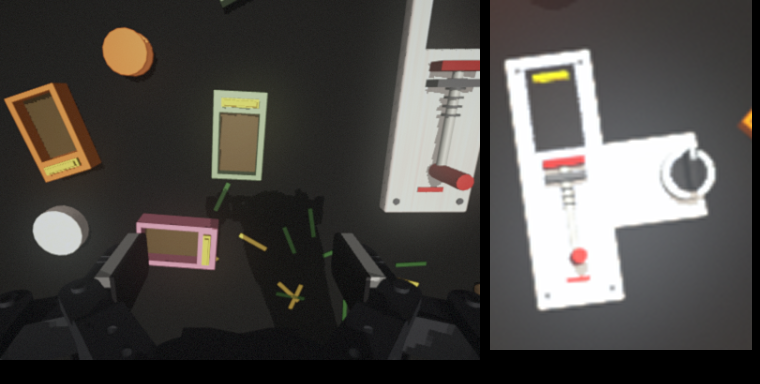

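The jaw is caught at its stop, with the handle next to the red mark. Tray A has corners at (214,90), (267,92), (262,180) and (212,178) in the composite picture.

```bash
python3 - <<'E'
from h import *
np.set_printoptions(precision=4,suppress=True)
c,o=shot('wrist'); s=512/480
print(*rect(c,[(x*s,y*s) for x,y in [(214,90),(267,92),(262,180),(212,178)]],.028,o,key=(240*s,103*s)))
E
```

```text
[0.4663 0.0719 0.028 ] 3.217672063408031 [0.0556 0.0965 0.0569 0.0962]
```

Request:
carry_out(targets=[0, 9.7, 1.5, -45, -1.3, 0, 9.7, 1.5, -45, -1.3, 0, 0, 0, -45, 0, 0, 0, 0, -45, 0, 0, 0, 0, -28, 0, 0, 0, 0, -14, 0, 0, 0, 0, 0, 0, 255, 0, 0, 0, 0, 255, 0, 0, 0, 0, 255, 0, 0, 0, 0, 255, 0, 0, 0, 0, 255, 0, 0, 0, 0, 255, 0, 0, 0, 0], newtons=60)

```text
t: 7.05
eef_pos: [0.4681, 0.0747, 0.0068]
tool_rot: [-0.0, 1.0, 0.026, 0.001]
contact_force: [-1.3, 0.2, 6.0]
gripper_width: 0.643
grasp_force: 64.3
```

Request:
carry_out(targets=[255, 0, 0, 30, 0, 255, 0, 0, 40, 0, 255, 20, -26, 23, 0.4, 255, 20, -26, 0, 0.4, 255, 20, -26, 0, 0.4, 255, 20, -26, 0, 0.4, 255, 20, -26, 0, 0.4, 255, 20, -26, 0, 0.4, 255, 20, -26, 0, 0.4, 255, 20, -26, 0, 0.1, 255, 3.5, -1, 0, 0, 255, 0, 0, 0, 0, 255, 0, 0, 0, 0])

```text
t: 8.35
eef_pos: [0.6298, -0.1331, 0.0985]
tool_rot: [-0.0, 0.999, 0.053, -0.0]
contact_force: [0.5, 0.1, -2.7]
gripper_width: 0.638
grasp_force: 65.0
```

```bash
python3 - <<'E'
from h import *
c,o=shot('wrist','w3.png');print(o['eef_pos'],yaw(o),o['t'],o['gripper_width'],o['contact_force'])
a=cv2.imread('pics/w3.png');cv2.imwrite('pics/w3b.png',cv2.resize(a,None,fx=1.5,fy=1.5,interpolation=cv2.INTER_CUBIC))
E
```

```text
[ 0.62977644 -0.13307101  0.09848113] 6.0226360712460005 8.35 0.637632123315682 [ 0.49769303  0.1156331  -2.70684683]
```

View pics/w3b.png

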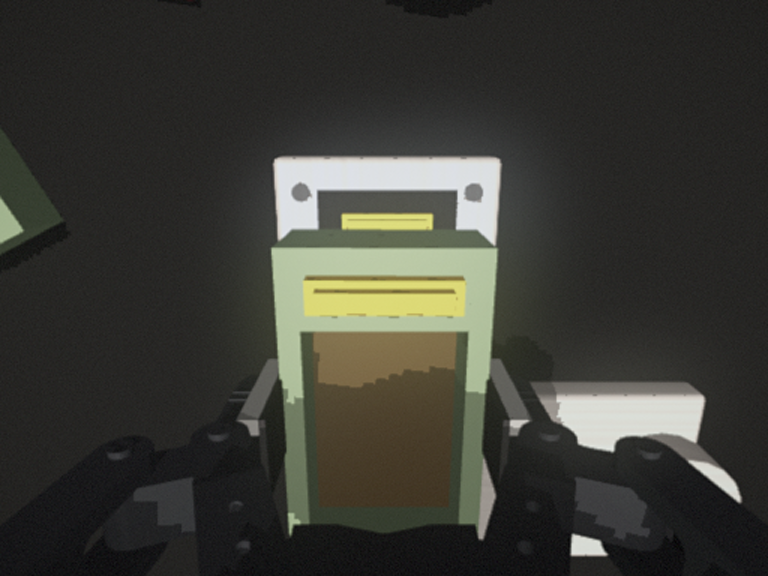

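The carried tray's front top edge runs from (272,248) to (497,248). The plate's far corners are at (275,158) and (500,158), and the seat key's far edge runs from (342,214) to (433,214).

```bash
python3 - <<'E'
from h import *
np.set_printoptions(precision=4,suppress=True)
c,o=shot('wrist'); q=lambda x,y,z:px(c,(x/1.5,y/1.5),z,o)
a=np.radians(5.87);u=np.array([np.cos(a),np.sin(a),0]);v=np.array([-u[1],u[0],0])
zt=o['eef_pos'][2]-.0068
T=[q(272,248,zt+.028),q(497,248,zt+.028)];t=sum(T)/2-.048*u
K=[q(304,291,zt+.037),q(464,291,zt+.037)]
P=[q(275,158,.018),q(500,158,.018)];p=sum(P)/2-.065*u
k=[q(342,213,.027),q(433,213,.027)];s=sum(k)/2-(.0365+.0025)*u
an=lambda A:np.degrees(np.arctan2(*(A[0]-A[1])[[1,0]]))-90
print('tray',t,an(T),np.linalg.norm(T[0]-T[1]));print('plate',p,an(P),np.linalg.norm(P[0]-P[1]));print('key',s,an(k),np.linalg.norm(k[0]-k[1]))
for n,r in(('plate',p),('key',s)): print(n,'move u %.1f v %.1f mm'%((r-t)@u*1e3,(r-t)@v*1e3), (r-t)*1e3)
E
```

```text
tray [ 0.628  -0.1341  0.1197] 6.03971022500194 0.0553805465434021
plate [ 0.6289 -0.1354  0.018 ] 6.040855560505804 0.096917167866131
key [ 0.6325 -0.1351  0.027 ] 6.040169627951116 0.038793811509946756
plate move u 0.7 v -1.4 mm [   0.8639   -1.3453 -101.6933]
key move u 4.3 v -1.5 mm [  4.4674  -1.0224 -92.6933]
```

Request:
carry_out(targets=[255, 1.3, -1.4, -30, 0, 255, 0, 0, -20, 0, 255, 0, 0, -8, 0, 255, 0, 0, -5, 0, 255, 0, 0, -5, 0, 255, 0, 0, -3, 0, 255, 0, 0, -2, 0, 255, 0, 0, -1, 0, 255, 0, 0, 0, 0])

```text
t: 9.35
eef_pos: [0.632, -0.1356, 0.0249]
tool_rot: [0.0, 0.999, 0.052, 0.0]
contact_force: [-0.9, 0.2, 2.0]
gripper_width: 0.64
grasp_force: 65.3
```

Request:
carry_out(targets=[0, 0, 0, 0, 0, 0, 0, 0, 0, 0, 0, 0, 0, 0, 0, 0, 0, 0, 45, 0, 0, 0, 0, 45, 0, 0, 1, 15, 45, 8.4, 0, 1, 15, 40, 8.4, 0, 1, 15, 0, 8.4, 0, 1, 15, 0, 8.4, 0, 1, 15, 0, 8.4, 0, 1, 15, 0, 8.4, 0, 1, 15, 0, 8.4, 0, 1, 15, 0, 8.4, 0, 1, 15, 0, 8.4, 0, 1, 15, 0, 8.4, 0, 1, 15, 0, 8.4, 0, 1, 15, 0, 8.4, 0, 1, 16, 0, 8.4, 0, 0, 16, 0, 8.4, 0, 0, 0, 0, 0])

```text
t: 11.35
eef_pos: [0.6443, 0.0793, 0.1995]
tool_rot: [-0.001, 0.471, 0.882, 0.001]
contact_force: [0.1, 1.3, 0.4]
gripper_width: 0.999
grasp_force: 0.0
```

```bash
python3 - <<'E'
from h import *
c,o=shot('wrist','w4.png');print(o['eef_pos'],yaw(o),o['t'],o['q'])
c,o=shot('top','t4.png')
a=cv2.imread('pics/w4.png')
b=cv2.resize(cv2.imread('pics/t4.png')[90:220,100:330],None,fx=1.2,fy=1.2,interpolation=cv2.INTER_CUBIC)
im=np.zeros((384,800,3),np.uint8);im[:,:512]=a;im[:b.shape[0],520:520+b.shape[1]]=b;cv2.imwrite('pics/w4b.png',im)
E
```

```text
[0.64434247 0.07931497 0.199483  ] 123.8474025612594 11.35 [ 0.36716116  0.60722923 -0.85396965  1.60949693  0.48819377  1.15105242
 -0.01055384]
```

View pics/w4b.png

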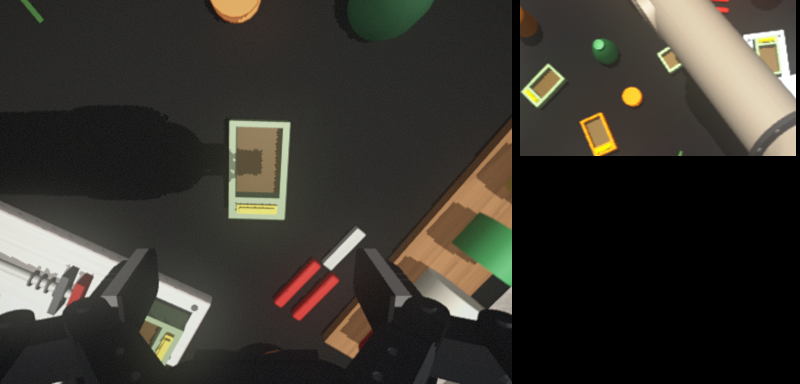

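Tray B has corners at (230,121), (290,123), (285,219) and (228,217), with its key at (257,209). Tray C is still in place in the top view.

```bash
python3 - <<'E'
from h import *
np.set_printoptions(precision=4,suppress=True)
c,o=shot('wrist')
print(*rect(c,[(230,121),(290,123),(285,219),(228,217)],.028,o,key=(257,209)))
b=np.array([.0,0,0]); 
from scipy.spatial.transform import Rotation as R
w,x,y,z=o['tool_rot'];print(R.from_quat([x,y,z,w]).as_matrix()@np.array([0,-.003,0]))
E
```

```text
[0.6467 0.0753 0.028 ] -58.56837744721328 [0.0554 0.0948 0.0572 0.0946]
[-0.0025 -0.0016  0.    ]
```

Request:
carry_out(targets=[0, 0.2, -2, -45, -1, 0, 0.2, -2, -45, -0.7, 0, 0, 0, -45, 0, 0, 0, 0, -30, 0, 0, 0, 0, -18, 0, 0, 0, 0, -10, 0, 0, 0, 0, 0, 0, 255, 0, 0, 0, 0, 255, 0, 0, 0, 0, 255, 0, 0, 0, 0, 255, 0, 0, 0, 0, 255, 0, 0, 0, 0, 255, 0, 0, 0, 0], newtons=60)

```text
t: 12.8
eef_pos: [0.6472, 0.0731, 0.0088]
tool_rot: [0.002, 0.486, 0.874, 0.002]
contact_force: [0.2, 0.7, 7.3]
gripper_width: 0.637
grasp_force: 65.4
```

Request:
carry_out(targets=[255, 0, 0, 30, 0, 255, 0, 0, 45, 0, 255, 0, 0, 45, 0, 255, -1.8, -23.2, 0, 7.1, 255, -1.8, -23.2, 0, 7.1, 255, -1.8, -23.2, 0, 7.1, 255, -1.8, -23.2, 0, 7.1, 255, -1.8, -23.2, 0, 7.1, 255, -1.8, -23.2, 0, 7.1, 255, -1.8, -23.2, 0, 7.1, 255, -1.8, -23.2, 0, 7.1, 255, -1.8, -23.2, 0, 7.1, 255, 0, 0, 0, 0, 255, 0, 0, 0, 0])

```text
t: 14.2
eef_pos: [0.6287, -0.1371, 0.1265]
tool_rot: [-0.0, -0.049, 0.999, 0.0]
contact_force: [-0.7, 1.3, -2.0]
gripper_width: 0.64
grasp_force: 70.4
```

```bash
python3 - <<'E'
from h import *
c,o=shot('wrist','w5.png');print(o['eef_pos'],yaw(o),o['t'],o['gripper_width'],o['contact_force'])
a=cv2.imread('pics/w5.png');cv2.imwrite('pics/w5b.png',cv2.resize(a,None,fx=1.5,fy=1.5,interpolation=cv2.INTER_CUBIC))
E
```

```text
[ 0.62869738 -0.13708259  0.12648207] -174.42387078401228 14.2 0.6402500955150257 [-0.72949773  1.25067419 -2.01964463]
```

View pics/w5b.png

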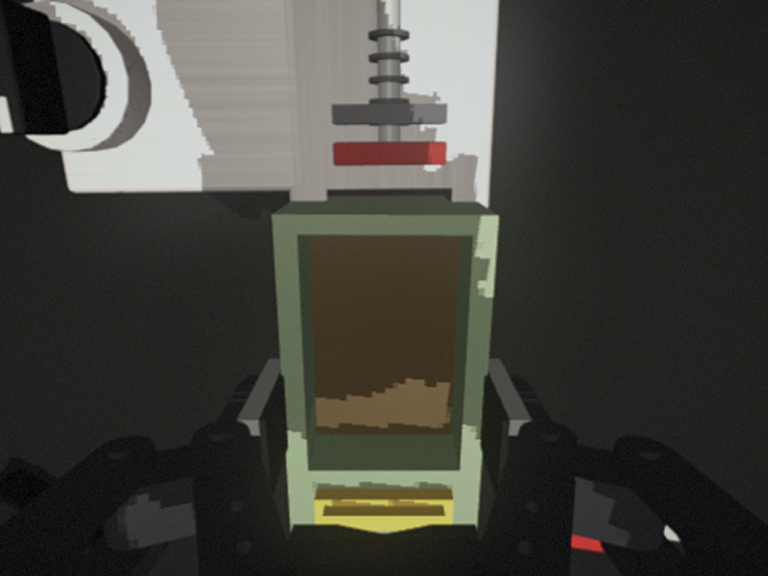

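Carried tray B has its edge at (273..498, 214). The edge of seated tray A shows at (329..451, 196), centred on the carrier, next to the jaw.

```bash
python3 - <<'E'
from h import *
np.set_printoptions(precision=4,suppress=True)
c,o=shot('wrist'); q=lambda x,y,z:px(c,(x/1.5,y/1.5),z,o)
a=np.radians(5.87);u=np.array([np.cos(a),np.sin(a),0]);v=np.array([-u[1],u[0],0])
zt=o['eef_pos'][2]-.0088
T=[q(273,214,zt+.028),q(498,214,zt+.028)];t=sum(T)/2+.048*u
P=[q(329,196,.046),q(451,196,.046)];p=sum(P)/2+.048*u
an=lambda A:np.degrees(np.arctan2(*(A[1]-A[0])[[1,0]]))-90
print('tray',t,an(T),np.linalg.norm(T[0]-T[1]));print('A',p,an(P),np.linalg.norm(P[0]-P[1]))
print((p-t)*1e3,(p-t)@u,(p-t)@v)
J=(q(334,154,.04)+q(445,154,.04))/2;print('jaw',J,q(391,95,.03))
E
```

```text
tray [ 0.6213 -0.137   0.1459] 5.67868056550094 0.05520785836545889
A [ 0.6276 -0.134   0.046 ] 5.677786641711251 0.053729280308095775
[  6.2988   2.9571 -99.8891] 0.006568152040948791 0.002297363880499413
jaw [ 0.5623 -0.1409  0.04  ] [ 0.5372 -0.1427  0.03  ]
```

Request:
carry_out(targets=[255, 5.3, 2.2, -30, 0.3, 255, 0, 0, -25, 0, 255, 0, 0, 0, 0, 255, 0, 0, 0, 0])

```text
t: 14.7
eef_pos: [0.6344, -0.133, 0.0718]
tool_rot: [-0.0, -0.053, 0.999, 0.0]
contact_force: [0.2, -0.6, -1.2]
gripper_width: 0.64
grasp_force: 70.2
```

```bash
python3 - <<'E'
from h import *
c,o=shot('wrist','w6.png');print(o['eef_pos'],yaw(o),o['t'],o['gripper_width'],o['contact_force'])
a=cv2.imread('pics/w6.png');cv2.imwrite('pics/w6b.png',cv2.resize(a[60:210,130:380],None,fx=3,fy=3,interpolation=cv2.INTER_CUBIC))
E
```

```text
[ 0.63436533 -0.13297877  0.0718254 ] -173.86978778108954 14.7 0.6398213841034562 [ 0.2198251  -0.61025893 -1.17236665]
```

View pics/w6b.png

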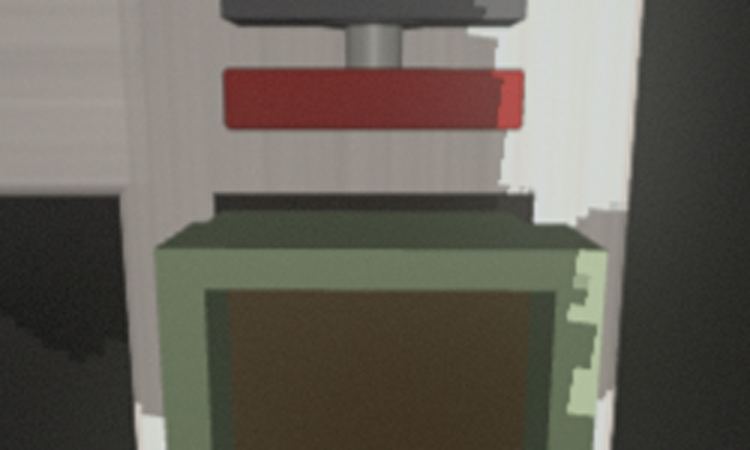

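Tray B's top edge is at crop y=248, x 157..605, and seated tray A's edge is at about y=212, x 222..527.

```bash
python3 - <<'E'
from h import *
np.set_printoptions(precision=4,suppress=True)
c,o=shot('wrist'); q=lambda x,y,z:px(c,(130+x/3,60+y/3),z,o)
a=np.radians(5.87);u=np.array([np.cos(a),np.sin(a),0]);v=np.array([-u[1],u[0],0])
zt=o['eef_pos'][2]-.0088
for n,x0,x1,y,z in [('Btop',157,605,248,zt+.028),('Bbot',192,573,224,zt),('A',222,527,212,.046),('jaw',223,523,69,.05)]:
    T=[q(x0,y,z),q(x1,y,z)];t=sum(T)/2+.048*u; print(n,t@u,t@v,np.linalg.norm(T[0]-T[1]))
E
```

```text
Btop 0.6104659422427708 -0.19819155776648828 0.05493188102224581
Bbot 0.610971271432637 -0.19787984765130792 0.05698284180481769
A 0.611185144777262 -0.19913216462579184 0.05087069173295117
jaw 0.5885979216619697 -0.19942746733932962 0.04694408123666011
```

Request:
carry_out(targets=[255, 0.2, -1.5, 0, 0, 255, 0, 0, -5, 0, 255, 0, 0, -4, 0, 255, 0, 0, -4, 0, 255, 0, 0, -3, 0, 255, 0, 0, -2, 0, 255, 0, 0, 0, 0])

```text
t: 15.5
eef_pos: [0.6352, -0.1356, 0.0553]
tool_rot: [0.001, -0.053, 0.999, -0.001]
contact_force: [1.6, 0.6, 2.5]
gripper_width: 0.639
grasp_force: 71.5
```

Request:
carry_out(targets=[0, 0, 0, 0, 0, 0, 0, 0, 0, 0, 0, 0, 0, 0, 0, 0, 0, 0, 45, 0, 0, 0, 0, 45, 0, 0, 0, 0, 45, 0, 0, -4.9, 42.4, 10, -3.95, 0, -4.9, 42.4, 0, -3.95, 0, -4.9, 42.4, 0, -3.95, 0, -4.9, 42.4, 0, -3.95, 0, -4.9, 42.4, 0, -3.95, 0, -4.9, 42.4, 0, -3.95, 0, -4.9, 42.4, 0, -3.95, 0, -4.9, 42.4, 0, -3.95, 0, -4.9, 42.4, 0, -3.95, 0, -4.9, 42.4, 0, -3.95, 0, -4.9, 42.4, 0, -3.95, 0, -4.9, 42.4, 0, -3.95, 0, -4.9, 42.4, 0, -3.95, 0, 0, 0, 0, 0])

```text
t: 17.5
eef_pos: [0.5658, 0.4237, 0.1985]
tool_rot: [-0.002, 0.381, 0.925, 0.002]
contact_force: [-0.1, 0.9, 0.8]
gripper_width: 1.006
grasp_force: 0.0
```

```bash
python3 - <<'E'
from h import *
c,o=shot('wrist','w7.png');print(o['eef_pos'],yaw(o),o['t'],o['q'])
c,o=shot('top','t7.png')
a=cv2.imread('pics/w7.png')
b=cv2.resize(cv2.imread('pics/t7.png')[100:220,270:380],None,fx=2.5,fy=2.5,interpolation=cv2.INTER_CUBIC)
im=np.zeros((384,800,3),np.uint8);im[:,:512]=a;im[:b.shape[0],520:520+b.shape[1]]=b;cv2.imwrite('pics/w7b.png',im)
E
```

```text
[0.56583192 0.42371362 0.19847628] 135.19854615082377 17.5 [-0.19102955  0.70852678 -0.86644844  1.45793337  0.54902074  1.22756137
 -0.33299715]
```

View pics/w7b.png

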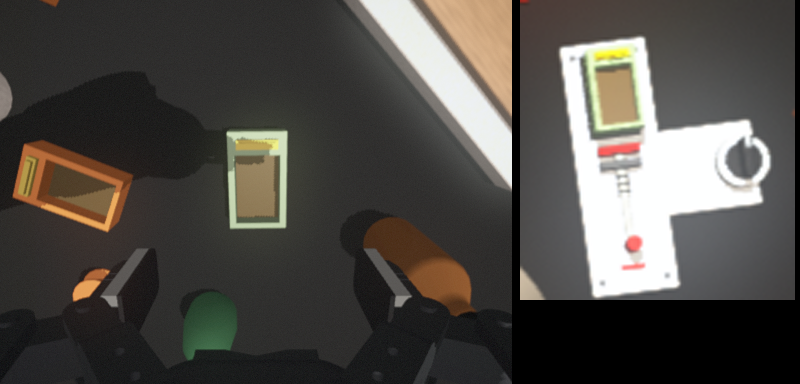

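The stack of two is well aligned and the jaw is still out. Tray C has corners at (227,131), (287,131), (286,227) and (230,228), with its key at (257,143). The amber bottle is at (420,265) and the vase at (210,325).

```bash
python3 - <<'E'
from h import *
np.set_printoptions(precision=4,suppress=True)
c,o=shot('wrist')
m,a,L=rect(c,[(227,131),(287,131),(286,227),(230,228)],.028,o,key=(257,143));print(m,a,L)
from scipy.spatial.transform import Rotation as R
w,x,y,z=o['tool_rot'];print('corr',m+R.from_quat([x,y,z,w]).as_matrix()@np.array([0,-.003,0]))
print('bottle base',px(c,(368,232),0,o),px(c,(345,232),0,o),'vase base',px(c,(205,300),0.02,o))
E
```

```text
[0.577  0.4102 0.028 ] 135.55934560955654 [0.0555 0.0957 0.0564 0.0968]
corr [0.5748 0.4081 0.028 ]
bottle base [0.7094 0.4502 0.    ] [ 0.6914  0.4323 -0.    ] vase base [0.6334 0.2715 0.02  ]
```

Request:
carry_out(targets=[0, 3.6, -5.8, -45, 0, 0, 3.6, -5.8, -45, 0, 0, 0, 0, -45, 0, 0, 0, 0, -30, 0, 0, 0, 0, -18, 0, 0, 0, 0, -9, 0, 0, 0, 0, 0, 0, 255, 0, 0, 0, 0, 255, 0, 0, 0, 0, 255, 0, 0, 0, 0, 255, 0, 0, 0, 0, 255, 0, 0, 0, 0, 255, 0, 0, 0, 0], newtons=60)

```text
t: 18.95
eef_pos: [0.5794, 0.4054, 0.0091]
tool_rot: [0.001, 0.385, 0.923, 0.002]
contact_force: [0.1, 0.2, 7.3]
gripper_width: 0.638
grasp_force: 65.5
```

Request:
carry_out(targets=[255, 0, 0, 30, 0, 255, 0, 0, 45, 0, 255, 0, 0, 45, 0, 255, 0, 0, 30, 0, 255, 2.4, -33.9, 0, -8.05, 255, 2.4, -33.9, 0, -8.05, 255, 2.4, -33.9, 0, -8.05, 255, 2.4, -33.9, 0, -8.05, 255, 2.4, -33.9, 0, -8.05, 255, 2.4, -33.9, 0, -8.05, 255, 2.4, -33.9, 0, -8.05, 255, 2.4, -33.9, 0, -8.05, 255, 2.4, -33.9, 0, -8.05, 255, 2.4, -33.9, 0, -8.05, 255, 2.4, -33.9, 0, -8.05, 255, 2.4, -33.9, 0, -8.05, 255, 2.4, -33.9, 0, -8.05, 255, 2.4, -33.9, 0, -8.05, 255, 2.4, -33.9, 0, -8.05, 255, 2.4, -33.9, 0, -8.05])

```text
t: 20.95
eef_pos: [0.6162, -0.1394, 0.157]
tool_rot: [-0.0, 0.999, 0.049, 0.0]
contact_force: [0.8, -0.8, -2.1]
gripper_width: 0.64
grasp_force: 64.5
```

Request:
carry_out(targets=[255, 0, 0, 0, 0, 255, 0, 0, 0, 0, 255, 0, 0, 0, 0, 255, 0, 0, 0, 0])

```text
t: 21.35
eef_pos: [0.6164, -0.1366, 0.1565]
tool_rot: [-0.0, 0.999, 0.053, 0.0]
contact_force: [0.1, 0.9, -1.8]
gripper_width: 0.638
grasp_force: 64.5
```

Request:
carry_out(targets=[255, 0, -0.6, -30, 0, 255, 0, 0, -23, 0, 255, 0, 0, 0, 0, 255, 0, 0, 0, 0, 255, 0, 0, 0, 0])

```text
t: 21.85
eef_pos: [0.6175, -0.1387, 0.1049]
tool_rot: [0.0, 0.999, 0.052, 0.001]
contact_force: [0.3, 0.4, -1.4]
gripper_width: 0.642
grasp_force: 64.4
```

```bash
python3 - <<'E'
from h import *
c,o=shot('wrist','w8.png');print(o['eef_pos'],yaw(o),o['t'],o['gripper_width'],o['contact_force'])
a=cv2.imread('pics/w8.png');cv2.imwrite('pics/w8b.png',cv2.resize(a[60:240,130:380],None,fx=3,fy=3,interpolation=cv2.INTER_CUBIC))
E
```

```text
[ 0.61753908 -0.13867254  0.10485332] 5.957113237070312 21.85 0.6419651075226146 [ 0.33185022  0.42546341 -1.41682196]
```

View pics/w8b.png

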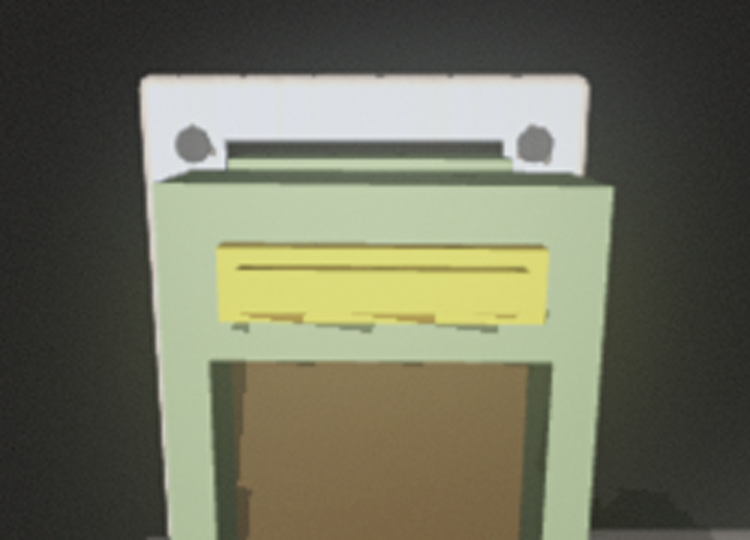

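Tray C's front top edge is at crop y=184, x 154..613. A stacked tray edge is at y=158, x 227..513, the plate end is at y=75, x 141..588, and the bay's dark strip starts at y=141.

```bash
python3 - <<'E'
from h import *
np.set_printoptions(precision=4,suppress=True)
c,o=shot('wrist'); q=lambda x,y,z:px(c,(130+x/3,60+y/3),z,o)
a=np.radians(5.87);u=np.array([np.cos(a),np.sin(a),0]);v=np.array([-u[1],u[0],0])
zt=o['eef_pos'][2]-.0091
print('TCP',o['eef_pos']@u,o['eef_pos']@v)
for n,x0,x1,y,z,d in [('C',154,613,184,zt+.028,.048),('Cbot',190,578,172,zt,.048),('edge as A',227,513,158,.046,.048),('edge as B',227,513,158,.074,.048),('B hidden limit',227,513,172,.074,.048),('plate',141,588,75,.018,.065)]:
    T=[q(x0,y,z),q(x1,y,z)];t=sum(T)/2-d*u; print(n,t@u,t@v,np.linalg.norm(T[0]-T[1]))
E
```

```text
TCP 0.6001115007876751 -0.2012935581853403
C 0.6139680754739244 -0.2030115900148432 0.05551944281687803
Cbot 0.6134904812846048 -0.20329586301366398 0.05739572616606432
edge as A 0.6127917370093442 -0.2009510826141822 0.05602916051949899
edge as B 0.6143162484408675 -0.2011040761113265 0.04823147590252879
B hidden limit 0.6120065387831297 -0.20110175595662855 0.04841834941102292
plate 0.611913192060263 -0.19962423430598528 0.09752439615560737
```

Request:
carry_out(targets=[255, -1.4, 1.5, 0, 0, 255, 0, 0, -6, 0, 255, 0, 0, -5, 0, 255, 0, 0, -4, 0, 255, 0, 0, -4, 0, 255, 0, 0, -3, 0, 255, 0, 0, -1, 0, 255, 0, 0, 0, 0])

```text
t: 22.75
eef_pos: [0.6148, -0.1377, 0.083]
tool_rot: [0.001, 0.999, 0.052, -0.0]
contact_force: [-11.3, 1.0, 21.3]
gripper_width: 0.642
grasp_force: 67.2
```

Request:
carry_out(targets=[255, -1.0, 0, 1, 0, 255, -0.5, 0, 0, 0, 255, 0, 0, 0, 0, 255, 0, 0, 0, 0])

```text
t: 23.15
eef_pos: [0.6147, -0.1377, 0.083]
tool_rot: [0.0, 0.999, 0.052, 0.001]
contact_force: [-3.0, 0.3, 9.5]
gripper_width: 0.642
grasp_force: 65.8
```

Request:
carry_out(targets=[0, 0, 0, 0, 0, 0, 0, 0, 0, 0, 0, 0, 0, 0, 0, 0, 0, 0, 40, 0, 0, 0, 0, 40, 0, 0, 0, 0, 40, 0, 0, -25, -3.5, 20, 0, 0, -30, -4, 10, 0, 0, -30, -4, 0, 0, 0, -30, -4, 0, 0, 0, -15, -2, 0, 0, 0, 0, 0, 0, 0, 0, 0, 0, 0, 0, 0, 0, 0, 0, 0])

```text
t: 24.55
eef_pos: [0.4848, -0.1547, 0.2314]
tool_rot: [-0.0, 0.999, 0.052, 0.0]
contact_force: [0.4, 0.9, 0.0]
gripper_width: 1.001
grasp_force: 0.0
```

```bash
python3 - <<'E'
from h import *
c,o=shot('wrist','w9.png');print(o['eef_pos'],yaw(o),o['t'])
t,_=shot('top','t9.png');s,_=shot('scene','s9.png')
im=np.zeros((600,800,3),np.uint8);im[:384,:512]=cv2.imread('pics/w9.png')
b=cv2.resize(cv2.imread('pics/t9.png')[105:205,280:375],None,fx=3,fy=3,interpolation=cv2.INTER_CUBIC);im[:300,515:800]=b
b=cv2.resize(cv2.imread('pics/s9.png')[200:285,150:265],None,fx=2.5,fy=2.5,interpolation=cv2.INTER_CUBIC);im[385:385+b.shape[0],:b.shape[1]]=b
b=cv2.resize(cv2.imread('pics/s9.png')[60:384],None,fx=.66,fy=.66,interpolation=cv2.INTER_AREA);im[385:385+b.shape[0],400:400+b.shape[1]]=b
cv2.imwrite('pics/w9b.png',im)
E
```

```text
[ 0.48481716 -0.15467275  0.23136455] 5.967773629468348 24.55
```

View pics/w9b.png

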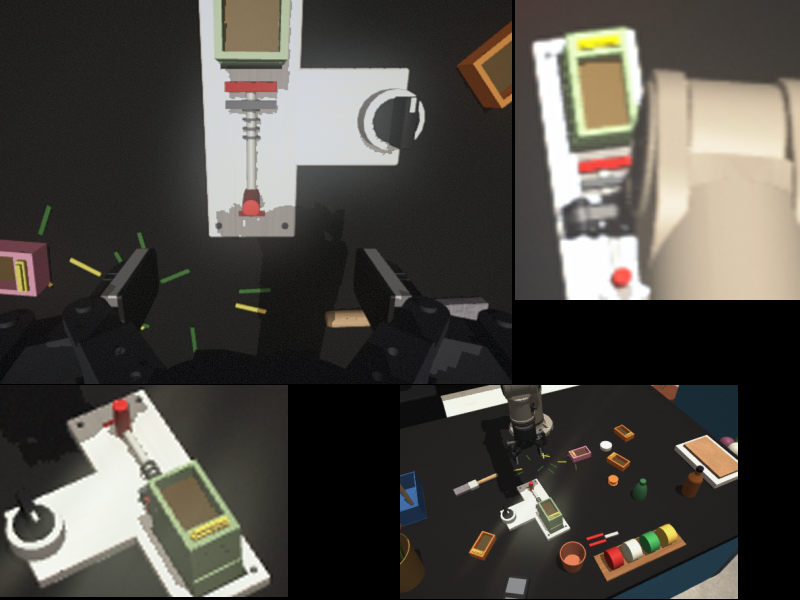

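The stack is flush with three trays seated, the jaw is out and the vase is standing. No fourth tray is visible. Next I grip the handle and push it off the catch.

Request:
carry_out(targets=[0, -16.3, 0.8, -45, 0, 0, -16.3, 0.7, -45, 0, 0, 0, 0, -45, 0, 0, 0, 0, -35, 0, 0, 0, 0, -23, 0, 0, 0, 0, 0, 0, 0, 0, 0, 0, 0, 255, 0, 0, 0, 0, 255, 0, 0, 0, 0, 255, 0, 0, 0, 0, 255, 0, 0, 0, 0, 255, 0, 0, 0, 0, 255, 0, 0, 0, 0, 255, 0, 0, 0, 0, 255, 0, 0, 0, 0], newtons=40)

```text
t: 26.2
eef_pos: [0.4512, -0.1533, 0.0389]
tool_rot: [-0.0, 0.999, 0.052, 0.0]
contact_force: [-1.7, 1.5, 5.0]
gripper_width: 0.196
grasp_force: 39.0
```

Request:
carry_out(targets=[255, 3, 0.3, 0, 0, 255, 3, 0.3, 0, 0, 255, 3, 0.3, 0, 0, 255, 3, 0.3, 0, 0, 255, 0, 0, 0, 0, 255, 0, 0, 0, 0])

```text
t: 26.8
eef_pos: [0.4644, -0.1518, 0.0389]
tool_rot: [-0.0, 0.999, 0.052, 0.001]
contact_force: [3.8, 4.4, 3.6]
gripper_width: 0.197
grasp_force: 39.8
```

Request:
carry_out(targets=[255, 1.5, 0.1, 0, 0, 255, 1.5, 0.2, 0, 0, 255, 0, 0, 0, 0, 255, 0, 0, 0, 0])

```text
t: 27.2
eef_pos: [0.4665, -0.1516, 0.0388]
tool_rot: [-0.0, 0.999, 0.052, 0.001]
contact_force: [1.8, 3.5, 6.4]
gripper_width: 0.196
grasp_force: 40.4
```

Request:
carry_out(targets=[0, 0, 0, 0, 0, 0, 0, 0, 0, 0, 0, 0, 0, 0, 0, 0, 0, 0, 45, 0, 0, 0, 0, 45, 0, 0, 0, 0, 45, 0, 0, 12, -27, 25, 0, 0, 12, -27, 0, 0, 0, 12, -27, 0, 0, 0, 12, -27, 0, 0, 0, 12, -23, 0, 0, 0, 0, 0, 0, 0, 0, 0, 0, 0, 0, 0, 0, 0, 0, 0, 0, 0, 0, 0, 0])

```text
t: 28.7
eef_pos: [0.5256, -0.2819, 0.1983]
tool_rot: [-0.0, 0.999, 0.052, -0.0]
contact_force: [-0.2, -0.7, 0.5]
gripper_width: 0.999
grasp_force: 0.0
```

```bash
python3 - <<'E'
from h import *
c,o=shot('wrist','w10.png');print(o['eef_pos'],yaw(o),o['t'])
t,_=shot('top','t10.png')
im=np.zeros((560,800,3),np.uint8);im[:480,:640]=cv2.resize(cv2.imread('pics/w10.png'),(640,480),interpolation=cv2.INTER_CUBIC)
b=cv2.resize(cv2.imread('pics/t10.png')[115:185,285:335],None,fx=3,fy=3,interpolation=cv2.INTER_CUBIC);im[:210,645:795]=b
cv2.imwrite('pics/w10b.png',im)
E
```

```text
[ 0.52555037 -0.28190694  0.19828824] 5.998890129870373 28.7
```

View pics/w10b.png

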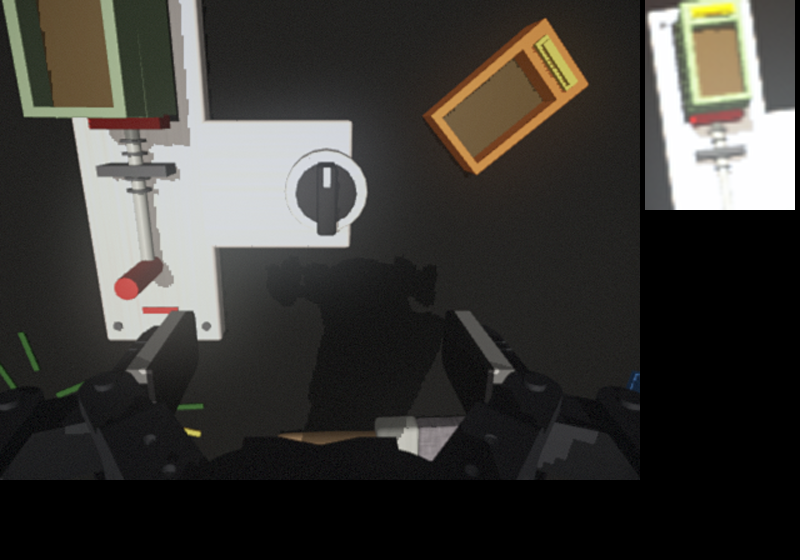

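The jaw bears on the bottom tray. The knob's grip bar runs straight up the picture from (327,163) to (327,236).

```bash
python3 - <<'E'
from h import *
np.set_printoptions(precision=4,suppress=True)
c,o=shot('wrist');q=lambda x,y,z:px(c,(x/1.25,y/1.25),z,o)
A,B=q(327,163,.077),q(327,236,.077);d=A-B;print((A+B)/2,np.linalg.norm(d),np.degrees(np.arctan2(d[1],d[0])))
print('housing',q(326,190,.045))
E
```

```text
[ 0.5459 -0.286   0.077 ] 0.04749591025901415 6.255424754758173
housing [ 0.5471 -0.2857  0.045 ]
```

Request:
carry_out(targets=[0, 10, -0.8, -45, 0, 0, 10, -0.8, -45, 0, 0, 0, 0, -30, 0, 0, 0, 0, -23, 0, 0, 0, 0, 0, 0, 0, 0, 0, 0, 0, 255, 0, 0, 0, 0, 255, 0, 0, 0, 0, 255, 0, 0, 0, 0, 255, 0, 0, 0, 0, 255, 0, 0, 0, 0, 255, 0, 0, 0, 0, 255, 0, 0, 0, 0, 255, 0, 0, 0, 0], newtons=40)

```text
t: 30.25
eef_pos: [0.546, -0.2841, 0.0559]
tool_rot: [-0.0, 0.999, 0.052, 0.0]
contact_force: [-1.9, 2.2, 5.6]
gripper_width: 0.144
grasp_force: 41.5
```

Request:
carry_out(targets=[255, 0, 0, 0, -6, 255, 0, 0, 0, -6, 255, 0, 0, 0, -6, 255, 0, 0, 0, -6, 255, 0, 0, 0, -6, 255, 0, 0, 0, -6, 255, 0, 0, 0, -6, 255, 0, 0, 0, -6, 255, 0, 0, 0, 0, 255, 0, 0, 0, 0])

```text
t: 31.25
eef_pos: [0.5458, -0.2845, 0.0559]
tool_rot: [0.0, 0.933, -0.359, -0.0]
contact_force: [-3.1, 1.8, 7.6]
gripper_width: 0.141
grasp_force: 41.8
```

```bash
python3 - <<'E'
from h import *
o=bot.get_obs();print(yaw(o),o['torque'],o['contact_force'],o['gripper_width'])
E
```

```text
-42.09096951975628 [ 0.30902205  0.60022875 -0.00967565] [-3.09536798  1.81351322  7.63060953] 0.14143685763828798
```

Request:
carry_out(targets=[255, 0, 0, 0, -3, 255, 0, 0, 0, -3, 255, 0, 0, 0, -3, 255, 0, 0, 0, 0, 255, 0, 0, 0, 0])

```text
t: 31.75
eef_pos: [0.5457, -0.2845, 0.0559]
tool_rot: [0.0, 0.902, -0.431, -0.0]
contact_force: [-1.9, 2.6, 6.3]
gripper_width: 0.14
grasp_force: 41.6
```

```bash
python3 - <<'E'
from h import *
o=bot.get_obs();print(yaw(o),o['torque'],o['contact_force'],o['gripper_width'])
E
```

```text
-51.0817707395843 [ 0.23627222  0.59474532 -0.09154387] [-1.91937707  2.63383607  6.25625047] 0.14048333496130366
```

Request:
carry_out(targets=[255, 0, 0, 0, -3, 255, 0, 0, 0, 0, 255, 0, 0, 0, 0])

```text
t: 32.05
eef_pos: [0.5457, -0.2845, 0.0559]
tool_rot: [0.0, 0.891, -0.453, -0.0]
contact_force: [-1.7, 1.0, 6.3]
gripper_width: 0.146
grasp_force: 46.5
```

```bash
python3 - <<'E'
from h import *
o=bot.get_obs();print(yaw(o),o['torque'],o['contact_force'],o['gripper_width'])
E
```

```text
-53.91033469349561 [0.12545323 0.67235276 0.9509864 ] [-1.70067355  0.95474299  6.31929804] 0.14599614525568969
```

Request:
carry_out(targets=[255, 0, 0, 0, 2, 0, 0, 0, 0, 0, 0, 0, 0, 0, 0, 0, 0, 0, 0, 0, 0, 0, 0, 0, 0, 0, 0, 0, 40, 0, 0, 0, 0, 45, 0, 0, 0, 0, 45, 0, 0, -20, -20, 10, 0, 0, -30, -25, 0, 0, 0, -30, -25, 0, 0, 0, 0, 0, 0, 0, 0, 0, 0, 0, 0, 0, 0, 0, 0, 0])

```text
t: 33.45
eef_pos: [0.4668, -0.3538, 0.1952]
tool_rot: [-0.0, 0.899, -0.438, 0.0]
contact_force: [0.2, 0.3, 0.4]
gripper_width: 1.003
grasp_force: 0.0
```

```bash
python3 - <<'E'
from h import *
t,o=shot('top','t11.png');s,_=shot('scene','s11.png');print(o['eef_pos'],o['contact_force'])
im=np.zeros((500,800,3),np.uint8)
b=cv2.resize(cv2.imread('pics/t11.png')[100:225,280:380],None,fx=3.5,fy=3.5,interpolation=cv2.INTER_CUBIC);im[:438,:350]=b
b=cv2.resize(cv2.imread('pics/s11.png')[190:300,150:265],None,fx=3.7,fy=3.7,interpolation=cv2.INTER_CUBIC);im[:407,360:785]=b
cv2.imwrite('pics/f.png',im)
E
```

```text
[ 0.46677755 -0.35377653  0.19522675] [0.20848899 0.2673739  0.36507724]Traceback (most recent call last):
  File "<stdin>", line 5, in <module>
ValueError: could not broadcast input array from shape (407,426,3) into shape (407,425,3)
```

```bash
python3 - <<'E'
import cv2,numpy as np
im=np.zeros((500,800,3),np.uint8)
b=cv2.resize(cv2.imread('pics/t11.png')[100:225,280:380],(350,438),interpolation=cv2.INTER_CUBIC);im[:438,:350]=b
b=cv2.resize(cv2.imread('pics/s11.png')[190:300,150:265],(425,407),interpolation=cv2.INTER_CUBIC);im[:407,360:785]=b
cv2.imwrite('pics/f.png',im)
E
```

```text
(no output)
```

View pics/f.png

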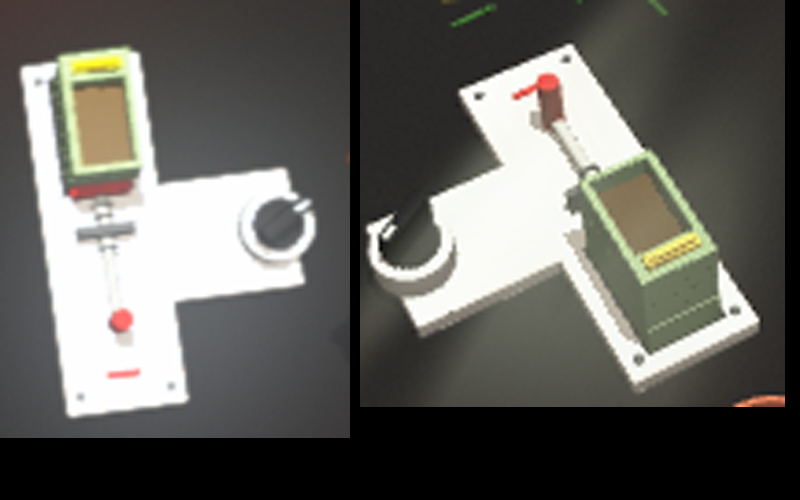

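The stack is flush, the jaw is against the bottom tray with the handle at (121,320), and the knob pointer has turned to (305,203), the locked position. Handing in.

```bash
python3 -c "
from station import bot
print(bot.hand_in())"
```

```text
the job is handed in; nothing more can be done
None
```

I handed the job in at about 33 s with all three green trays found stacked flush in the bay, the jaw sprung against the bottom tray, the knob turned to its locked stop and the vase still standing; no judging result came back.

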